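# Shim the levelling plate true

### The job

The levelling plate with the two pill pots stands low at the corner nearest the robot. Slide the wooden wedge, thin end first, under the domed shoe at that corner and push it in gently until the bubble of the spirit level stands between its two black rings, then let go. Touch neither the plate nor the things on it, do not shove the plate out of place, and leave everything else on the table as it stands.

Things in the scene. Friction and masses are not known exactly. Their poses are not given: they have to be found in the camera images.
- plate: Levelling plate, 1.7-2.7 kg, loose: rounded-triangle aluminium slab, single corner towards its -x (the robot). Origin on the plane of the rear feet's bottoms, z up. Outline x = -145 to +95 mm, rear y = +-135 mm, z = 30 to 42 mm. It tips about rear feet at x = +70, y = +-100 mm. At first it also rests on two short 12 mm studs (x = -70, y = +-38 mm), sloping about 0.04 rad down to the corner.
- shoe_axis (a point): Plate underside above the shoe at the near corner (plate x = -120, y = 0, z = 30 mm). The shoe is a rigid steel dome, 16 mm diameter, hanging below this point; the wedge goes under it along plate +x. How far it hangs down differs each time: at first 3 to 8 mm of air lie between it and the table. It is 190 mm ahead of the rear feet: levelling lifts it about 7.6 mm.
- bubble (a joint): Level reading, rad: the bubble stands 0.7 m x this from mid-glass, positive to plate +x. It equals the slope: about +0.04 at first, 0 level, negative with the corner too high; settles in 0.5 s. Bubble 17 mm long, the black rings 25 mm apart inside, so it lies between them within +-0.0057. Needs wedge travel of about 1.05 m per rad once the wedge bears.
- level_top (a point): Centre of the top of the spirit level fixed on the plate along plate x (plate x = -5, y = 0, z = 70 mm): dark steel base and end blocks, 140 x 26 mm, 28 mm above the slab, with a glass tube between the blocks; midway between its two black rings is the centred place of the white bubble.
- wedge: Plain wooden wedge, 140 mm long (x), 30 mm wide (y), lying flat on the table, about 80 g. Origin: centre of the underside. x points to the thin end (+70 mm), which is 2 mm thick; the thickness grows evenly (0.18 mm per mm) to 27 mm at the heel (x = -70 mm). It holds by friction and does not slip back when released.
- wedge_tip (a point): Middle of the lower edge of the wedge's thin end.
- packer: Flat wooden packer, 110 x 30 x 18 mm, same thickness all along, lying flat; not wanted. Origin: centre of the underside, x along its length.
- pot_left: White-capped pill pot, 38 mm diameter, 58 mm tall, standing loose on the rear left of the plate. Origin: centre of its underside.
- pot_right: Slim white-capped pill pot, 32 mm diameter, 62 mm tall, standing loose on the rear right of the plate. Origin: centre of its underside.
- vial_a: Black-capped sample vial, 47 mm diameter, 124 mm tall, standing on the table to the left. Origin: centre of its underside.
- tape: Roll of paper tape, 62 mm diameter, 48 mm tall, standing on the table to the right. Origin: centre of its underside.
- loupe: Folded red pocket loupe, 36 x 52 x 14 mm, lying on the table to the left. Origin: centre of its underside.
Mind the look-alikes: they are no part of the job. Leave any red look-alike of the pot_left alone.

How it is judged:
By the outcome, as a careful person would: the job done as asked, in the order asked, and still so for the second after the job is handed in, with the robot touching nothing.
It also fails if it takes over 61 s, if anything falls off the work surface, if the arm or the gripper's body presses on something with over 40 N, if the wrist force passes 120 N, or if a joint passes its speed limit or range.

### The arm

A 6-joint arm with a two-finger parallel gripper is mounted at the origin on a cart in front of the work surface, level with it; the furniture and walls round the work are solid. World frame = base frame: x ahead of the robot, y to its left, z up, the work surface at z = 0. Lengths are in m, angles in rad, forces in N, time in s.
With the tool pointing down it reaches from about 0.3 to 0.775 m from the base axis. Payload 14.6 kg.
Tool frame: the origin (TCP) lies at the very end of the fingers, on their centre line; the grasp point (between the pads) lies 19 mm behind it; z points along the fingers, x is the direction in which the jaws open and shut, and the axes are right-handed (so a half turn about z gives the same grasp; the last joint's range is limited). The gripper opens to 94 mm and grips with 3 to 60 N. Pads are 16 mm wide; open, the fingers measure 119 mm over their backs; the gripper's body (75 mm by 177 mm) begins 78 mm behind the grasp point.
Start: joints at [-1.26, 0.3, 1.521, -0, 1.321, -0.067], TCP at [0.203, -0.511, 0.205] pointing down, gripper open.
Joint ranges: [-3.03, 3.03], [-0.79, 2.21], [0.23, 2.52], [-1.04, 4.18], [0, 3.07], [-2.55, 2.55]. Speed limits (rad/s): [2.22, 2.22, 2.57, 3.14, 3.14, 3.14].

### API

Orientations are given as [roll, pitch, yaw] about the fixed x, y, z axes, in that order (R = Rz(yaw) Ry(pitch) Rx(roll)).
In Python, from station import ctrl gives the robot as it stands.
- The arm moves only by the shell command python3 -m inch 'ROWS' [FORCE]. ROWS is JSON, one flat list of numbers, 7 for each row, row after row: the shift along the tool's x, y, z in cm, then the turn, a rotation vector about the tool's x, y, z in rad, then the opening, from 0 (shut) to 1 (fully open). In form: [tx, ty, tz, wx, wy, wz, claw, tx, ty, tz, wx, wy, wz, claw, ...]. A call has 1 to 20 rows; each row shifts and turns the commanded pose from where the row before left it, along the tool's axes as they then stand; what a row does not reach is not made up. A row lasts 1/8 s, in which the tool goes at most 62.5 mm and 10.7 degrees, less where a joint would pass 70% of its speed; a pose out of reach is approached as far as the arm can. A call is refused whole if a number of a shift passes 6.25 or a number of a turn 0.188, either way. A call with a gripper value outside its range is refused whole. The fingers move at their own pace and stop on an object; FORCE is the grip in N (left out, the last holds). Time passes only in rows, so rows that do not move let the fingers close. It gives the time, the measured TCP pose, the force and the opening at its end, in the units of the state.
- ctrl.get_obs(): the state, without advancing time (a new reading comes with each control period).
- ctrl.camera(name): name is "scene" or "side" or "wrist"; returns (picture, depth): 400x640x3 uint8, red, green, blue; 400x640 float32, m along the optical axis (not along the pixel's ray), 0 where there is no reading.
- ctrl.camera_params(name): a dict with "vertical_fov" (degrees; the focal length in pixels is half the picture's height over the tangent of half this angle, whatever the lens; pixels are square), "cx", "cy" (the principal point, pixels), "camera_from_world" (4x4, takes a point from world to camera coordinates); the wrist camera has in their place "mount" (4x4, takes a point from camera to tool coordinates, whose origin is the TCP and whose axes are the tool frame's). Camera axes: x right, y down, z forward; pixel columns grow to the right and rows downward; lengths in m; the calibration is good to about 2 mm. A picture is of the moment at which its call begins: read the wrist's pose just before it. camera_params takes no time and is no camera call.
- ctrl.hand_in(): hands the job in, once; it reports no verdict.
Trained networks look in the newest picture that a camera, given by its name, has taken for a name from the list of things; names that differ only in an ending like _2 or _b are one class to them, and where a whole thing is asked for, a point or a joint stands for the part that bears it (a point fixed in the world has none). Each returns a list of dicts, best first, with "score" (0 to 1); they miss things now and then, are a little off and sometimes report something else, mostly with a low value. They report only what shows in the picture. A call takes as long as a camera call. They do not tell look-alikes from the thing itself.
- ctrl.spot_in(camera, label): "bbox" ([centre column, centre row, width, height] in pixels, round what is visible of it).
- ctrl.place_of(camera, label): "centre" ([column, row] in pixels: a listed point, or the origin of a listed thing).
The state is a dict: "time_s": time; "qpos": joint angles; "joint_vel": joint speeds; "tau": joint torques, N m; "ee_pos": TCP position; "eef_rot": TCP orientation; "force": force on the tool from outside, world axes, zero at the start; "moment": the same for the moment, N m; "grip_width": finger opening in m.
Only numpy, scipy, OpenCV 4.12 (cv2) and the standard library are available. Lean on these libraries where they do the work, as an engineer would, in place of code of your own. Each camera call takes 0.05 s, during which the arm holds its last target. There are 200 camera calls.

## Working session

There is one attempt and no reset: what is moved stays moved. The work goes in short steps, Python scripts to look and compute and a shell command to move; the robot and the scene stay as the last step left them, time stands still between calls to the robot, and variables do not carry over. Pictures are saved under pics/ and viewed, about 8 in all and at most 12, crops included, and the job is handed in when it is done.

```bash
mkdir -p pics; ls
cat > h.py <<'E'
import numpy as np, cv2
from station import ctrl
from scipy.spatial.transform import Rotation as R
def T_tool():
    o=ctrl.get_obs(); T=np.eye(4); T[:3,:3]=R.from_euler('xyz',o['eef_rot']).as_matrix(); T[:3,3]=o['ee_pos']; return T
def cam(name):
    p=ctrl.camera_params(name)
    wc=T_tool()@np.array(p['mount']) if 'mount' in p else np.linalg.inv(np.array(p['camera_from_world']))
    f=200/np.tan(np.radians(p['vertical_fov'])/2)
    return wc,f,p['cx'],p['cy']
def ray(c,u,v):
    wc,f,cx,cy=c; d=wc[:3,:3]@np.array([(u-cx)/f,(v-cy)/f,1]); return wc[:3,3],d
def at_z(c,u,v,z):
    o,d=ray(c,u,v); return o+d*(z-o[2])/d[2]
def pt(c,u,v,dep):
    o,d=ray(c,u,v); return o+d*dep
def proj(c,P):
    wc,f,cx,cy=c; q=np.linalg.inv(wc)@np.r_[P,1]; return np.array([f*q[0]/q[2]+cx,f*q[1]/q[2]+cy])
def tri(*rs):
    A=np.zeros((3,3));b=np.zeros(3)
    for o,d in rs:
        d=d/np.linalg.norm(d);M=np.eye(3)-np.outer(d,d);A+=M;b+=M@o
    return np.linalg.solve(A,b)
def save(n,im): cv2.imwrite('pics/'+n,cv2.cvtColor(im,cv2.COLOR_RGB2BGR))
E
python3 - <<'E'
from h import *
np.set_printoptions(precision=3,suppress=True)
ims=[]
for n in ('scene','side'):
    c=cam(n); im,d=ctrl.camera(n); ims.append(im)
    print(n,c[0][:3,3],c[1])
    for l in ('wedge','wedge_tip','packer','shoe_axis','level_top','plate','pot_left','pot_right','vial_a','tape','loupe'):
        for r in ctrl.place_of(n,l)[:3]:
            u,v=r['centre']; print(l,round(r['score'],2),np.round([u,v]),at_z(c,u,v,0), pt(c,u,v,d[int(min(v,399)),int(min(u,639))]))
save('a.png',ims[0]);save('b.png',ims[1])
o=ctrl.get_obs();print(o['time_s'],o['ee_pos'],o['eef_rot'],o['grip_width'])
E
```

```text
pics
scene [0.101 1.133 0.444] 401.28844928177057
wedge 0.58 [310. 166.] [0.52  0.296 0.   ] [0.505 0.326 0.016]
wedge_tip 0.58 [288. 164.] [0.581 0.307 0.   ] [0.581 0.307 0.   ]
packer 0.43 [387. 102.] [ 0.507 -0.334 -0.   ] [ 0.496 -0.292  0.013]
packer 0.38 [339.  96.] [ 0.7   -0.325  0.   ] [ 0.672 -0.257  0.021]
shoe_axis 0.76 [336. 116.] [ 0.615 -0.102  0.   ] [ 0.589 -0.039  0.022]
level_top 0.66 [305.  94.] [ 0.834 -0.298  0.   ] [ 0.762 -0.159  0.043]
plate 0.94 [303. 115.] [ 0.722 -0.058  0.   ] [ 0.726 -0.066 -0.003]
plate 0.66 [390. 104.] [ 0.485 -0.308 -0.   ] [ 0.473 -0.263  0.014]
pot_left 0.73 [284. 132.] [ 0.7    0.111 -0.   ] [0.68  0.145 0.015]
pot_left 0.68 [388. 149.] [0.371 0.107 0.   ] [0.371 0.109 0.001]
pot_left 0.6 [278. 107.] [ 0.849 -0.109  0.   ] [ 0.786 -0.003  0.038]
pot_right 0.53 [302.  92.] [ 0.861 -0.321  0.   ] [ 0.771 -0.148  0.053]
vial_a 0.7 [242. 156.] [0.718 0.314 0.   ] [0.699 0.34  0.014]
tape 0.55 [338.  96.] [ 0.7   -0.321  0.   ] [ 0.673 -0.255  0.02 ]
loupe 0.56 [246. 190.] [0.6   0.469 0.   ] [0.587 0.486 0.011]
side [0.229 1.309 0.755
[... 415 characters left out ...]
0.043  0.035]
level_top 0.55 [289. 100.] [ 0.752 -0.196  0.   ] [ 0.708 -0.068  0.064]
plate 0.73 [287. 115.] [ 0.721 -0.081  0.   ] [ 0.695 -0.007  0.04 ]
plate 0.31 [289. 101.] [ 0.751 -0.188  0.   ] [ 0.71  -0.071  0.059]
pot_left 0.69 [262. 108.] [ 0.827 -0.109  0.   ] [ 0.784 -0.006  0.055]
pot_left 0.52 [275. 146.] [0.694 0.126 0.   ] [0.685 0.151 0.016]
pot_right 0.71 [279.  90.] [ 0.82  -0.274  0.   ] [ 0.772 -0.147  0.061]
vial_a 0.56 [244. 175.] [0.725 0.304 0.   ] [0.705 0.344 0.03 ]
tape 0.68 [314.  94.] [ 0.677 -0.271  0.   ] [ 0.67  -0.245  0.012]
loupe 0.74 [265. 214.] [0.604 0.455 0.   ] [0.596 0.472 0.015]
1.2 [ 0.203 -0.511  0.205] [ 3.142  0.    -1.193] 0.09384637916225139
```

View pics/a.png

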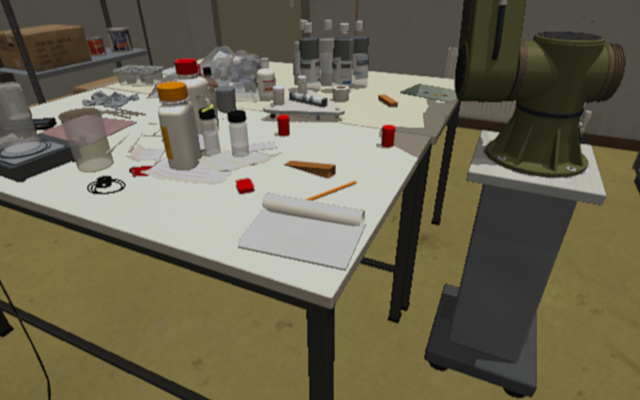

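View pics/b.png

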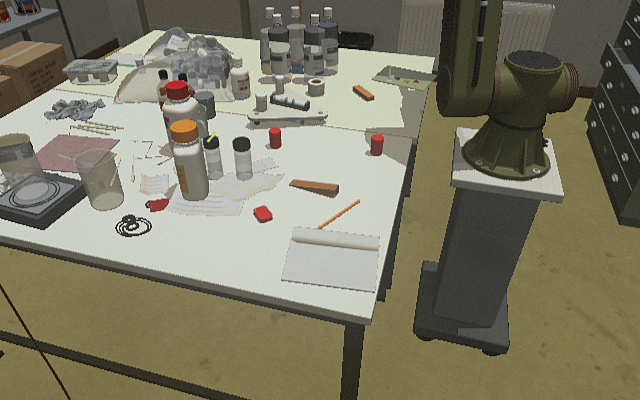

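The wedge is at scene (310,168) and side (315,188). It tapers and its thin end points away from the robot. The flat packer is at scene (387,100) and side (362,93). The plate has its corner near scene (340,115). The red pots at scene (284,125) and (388,136) are look-alikes, and I'll leave them alone. Next I'll look with the wrist camera.

Run:
```python
from h import *
np.set_printoptions(precision=3,suppress=True)
p=ctrl.camera_params('wrist');print(np.array(p['mount']),p['vertical_fov'],p['cx'],p['cy'])
print(T_tool())
print(ctrl.get_obs()['force'])
# body-frame shift to wanted viewing pose TCP (0.42,0.08,0.33)
T=T_tool();print('tool shift cm',100*T[:3,:3].T@(np.array([.45,-.02,.33])-T[:3,3]))
```

```text
[[ 1.     0.     0.    -0.   ]
 [-0.     0.969  0.246 -0.071]
 [ 0.    -0.246  0.969 -0.179]
 [ 0.     0.     0.     1.   ]] 67.05447506598881 315.18700888738397 203.24188361217634
[[ 0.369 -0.929 -0.     0.203]
 [-0.929 -0.369  0.    -0.511]
 [-0.     0.    -1.     0.205]
 [ 0.     0.     0.     1.   ]]
[-0.251  0.044  0.46 ]
tool shift cm [-36.54  -41.089 -12.454]
```

```bash
python3 -m inch '[-2.63,-3.38,-0.78,0,0,0,1,-2.63,-3.38,-0.78,0,0,0,1,-2.63,-3.38,-0.78,0,0,0,1,-2.63,-3.38,-0.78,0,0,0,1,-2.63,-3.38,-0.78,0,0,0,1,-2.63,-3.38,-0.78,0,0,0,1,-2.63,-3.38,-0.78,0,0,0,1,-2.63,-3.38,-0.78,0,0,0,1,-2.63,-3.38,-0.78,0,0,0,1,-2.63,-3.38,-0.78,0,0,0,1,-2.63,-3.38,-0.78,0,0,0,1,-2.63,-3.38,-0.78,0,0,0,1,-2.63,-3.38,-0.78,0,0,0,1,-2.63,-3.38,-0.78,0,0,0,1,-2.63,-3.38,-0.78,0,0,0,1,-2.63,-3.38,-0.78,0,0,0,1,0,0,0,0,0,0.157,1,0,0,0,0,0,0.157,1,0,0,0,0,0,0.157,1,0,0,0,0,0,0.157,1]'
python3 - <<'E'
from h import *
np.set_printoptions(precision=3,suppress=True)
print(np.abs(ctrl.get_obs()['joint_vel']).max())
c=cam('wrist'); im,d=ctrl.camera('wrist'); print(c[0][:3,3])
for l in ('wedge','wedge_tip','packer','shoe_axis','level_top','plate','pot_left','pot_right'):
    for r in ctrl.place_of('wrist',l)[:2]:
        u,v=r['centre']; print(l,round(r['score'],2),np.round([u,v]),at_z(c,u,v,0)[:2], pt(c,u,v,d[int(min(v,399)),int(min(u,639))]))
save('c.png',im); np.savez('c.npz',im=im,d=d,wc=c[0])
E
```

```text
time_s: 3.7
ee_pos: [0.5503, 0.0794, 0.3302]
eef_rot: [3.141, -0.0, -1.826]
force: [0.4, 0.5, -0.0]
grip_width: 0.094
1.2493873037089966
[0.619 0.061 0.509]
wedge 0.89 [191. 225.] [0.511 0.316] [0.514 0.31  0.013]
wedge 0.74 [400.  29.] [ 0.724 -0.1  ] [ 0.711 -0.079  0.065]
wedge_tip 0.93 [182. 183.] [0.586 0.305] [ 0.586  0.305 -0.   ]
wedge_tip 0.27 [ 90. 194.] [0.607 0.466] [0.607 0.456 0.013]
packer 0.9 [552. 138.] [ 0.503 -0.311] [ 0.506 -0.301  0.013]
shoe_axis 0.74 [393. 116.] [ 0.603 -0.064] [ 0.604 -0.056  0.034]
shoe_axis 0.64 [144. 110.] [0.714 0.322] [0.705 0.299 0.046]
level_top 0.7 [402.  28.] [ 0.726 -0.103] [ 0.713 -0.082  0.064]
plate 0.97 [381.  40.] [ 0.717 -0.068] [ 0.71  -0.059  0.037]
pot_left 0.95 [259.  92.] [0.692 0.134] [0.684 0.126 0.057]
pot_left 0.81 [336. 258.] [0.384 0.084] [0.397 0.083 0.029]
```

View pics/c.png

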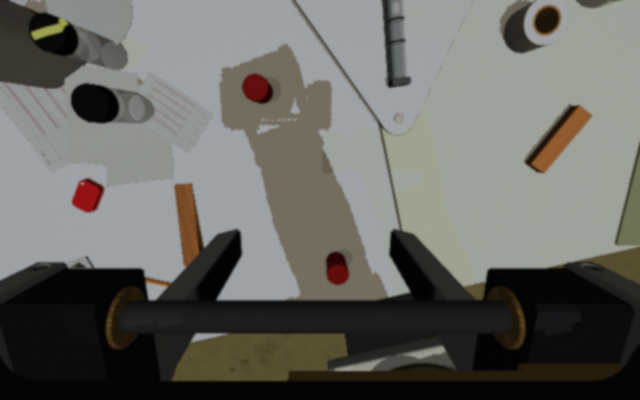

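The wedge shows at wrist (188,225) with its tip at (182,183). The packer is at (558,138). The plate's near corner is at (397,130), with the shoe mark at (398,118). The red pots are at (257,88) and (337,268). Now I'll fit the wedge and plate axes.

Run:
```python
from h import *
np.set_printoptions(precision=4,suppress=True)
z=np.load('c.npz');im,d,wc=z['im'],z['d'],z['wc']
_,f,cx,cy=cam('wrist'); v,u=np.mgrid[:400,:640]
P=(np.stack([(u-cx)/f*d,(v-cy)/f*d,d],-1))@wc[:3,:3].T+wc[:3,3]
hsv=cv2.cvtColor(im,cv2.COLOR_RGB2HSV)
m=(hsv[...,0]<18)&(hsv[...,0]>5)&(hsv[...,1]>120)&(u>165)&(u<205)&(v>180)&(v<262)
m&=(d>0)&(P[...,2]>0.0005)&(P[...,2]<.04)
w=P[m]; print('wedge n',len(w)); 
rect=cv2.minAreaRect((w[:,:2]*1000).astype(np.float32));print(rect)
s=(P[...,2]>.055)&(P[...,2]<.085)&(v<92)&(u>370)&(u<425)
q=P[s];print('level',len(q),q.mean(0),q.min(0),q.max(0));print(cv2.minAreaRect((q[:,:2]*1000).astype(np.float32)))
t=(P[...,2]>.022)&(P[...,2]<.055)&(u>290)&(u<480)&(v<140)
q=P[t]; A=np.c_[q[:,:2],np.ones(len(q))]; k=np.linalg.lstsq(A,q[:,2],rcond=None)[0]
print('slab',len(q),k)
# edges of slab: hull
h=cv2.convexHull((q[:,:2]*1000).astype(np.float32))[:,0]; print(h[::max(1,len(h)//25)])
for p in [(398,118),(397,130)]: print(p,P[p[1],p[0]])
g=cv2.resize(im[0:160,270:500],None,fx=3.4,fy=3.4,interpolation=cv2.INTER_CUBIC); save('d.png',g)
```

```text
wedge n 1312
((518.1577758789062, 314.68853759765625), (29.58010482788086, 131.64906311035156), 80.75856018066406)
level 1380 [ 0.6958 -0.073   0.0627] [ 0.6412 -0.0904  0.0551] [ 0.7508 -0.0563  0.0684]
((695.7179565429688, -75.54590606689453), (25.355756759643555, 107.70840454101562), 82.19233703613281)
slab 12064 [ 0.0374 -0.0057  0.0114]
[[ 790.5427   46.8898]
 [ 787.5477   45.7877]
 [ 786.1088   45.2078]
 [ 763.3409   35.418 ]
 [ 677.4659   -1.9761]
 [ 588.1907  -40.864 ]
 [ 584.3598  -43.3702]
 [ 582.5148  -44.8334]
 [ 580.1872  -47.3542]
 [ 578.0605  -50.0876]
 [ 575.6228  -59.3216]
 [ 574.535   -63.5721]
 [ 574.1929  -64.9297]
 [ 575.4999  -71.7052]
 [ 577.2882  -76.6942]
 [ 581.9968  -82.2153]
 [ 597.1429  -93.8732]
 [ 655.0864 -137.6075]
 [ 710.2123 -177.8351]
 [ 725.8228 -188.8645]
 [ 726.9415 -188.8132]
 [ 727.5412 -188.069 ]
 [ 731.5231 -173.8152]]
(398, 118) [ 0.5992 -0.0627  0.0355]
(397, 130) [ 0.5821 -0.0584  0.0337]
```

View pics/d.png

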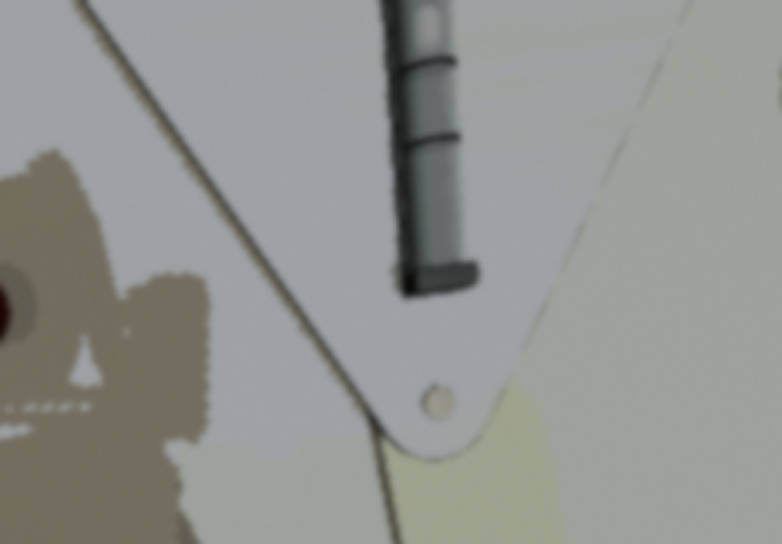

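Run:
```python
from h import *
np.set_printoptions(precision=3,suppress=True)
c=cam('scene'); print('pencil',[at_z(c,*p,0.004)[:2] for p in [(308,199),(330,191),(355,183)]],'roll',[at_z(c,*p,0.02)[:2] for p in [(265,205),(363,222)]])
c=cam('side'); print('pencil',[at_z(c,*p,0.004)[:2] for p in [(320,228),(340,215),(359,201)]])
T=T_tool();d=np.array([.463,.324,.10])-T[:3,3]; print('to pre-grasp cm',100*T[:3,:3].T@d, 'turn', T_tool()[:3,:3]@[1,0,0])
```

```text
pencil [array([0.448, 0.455]), array([0.418, 0.402]), array([0.38 , 0.342])] roll [array([0.505, 0.538]), array([0.3  , 0.515])]
pencil [array([0.451, 0.474]), array([0.415, 0.411]), array([0.38, 0.34])]
to pre-grasp cm [-21.558  14.486  23.024] turn [-0.246 -0.969  0.   ]
```

```bash
python3 -m inch '[-2.7,1.81,2.5,0,0,0,0.55,-2.7,1.81,2.5,0,0,0,0.55,-2.7,1.81,2.5,0,0,0,0.55,-2.7,1.81,2.5,0,0,0,0.55,-2.7,1.81,2.5,0,0,0,0.55,-2.7,1.81,2.5,0,0,0,0.55,-2.7,1.81,2.5,0,0,0,0.55,-2.7,1.81,2.5,0,0,0,0.55,0,0,0,0,0,-0.094,0.55,0,0,0,0,0,0,0.55]'
python3 - <<'E'
from h import *
np.set_printoptions(precision=4,suppress=True)
c=cam('wrist'); im,d=ctrl.camera('wrist'); wc,f,cx,cy=c
for l in ('wedge','wedge_tip'):
    for r in ctrl.place_of('wrist',l)[:1]:
        u,v=r['centre']; print(l,round(r['score'],2),np.round([u,v]),at_z(c,u,v,0)[:2])
v,u=np.mgrid[:400,:640]
P=(np.stack([(u-cx)/f*d,(v-cy)/f*d,d],-1))@wc[:3,:3].T+wc[:3,3]
hsv=cv2.cvtColor(im,cv2.COLOR_RGB2HSV)
m=(hsv[...,0]<18)&(hsv[...,0]>5)&(hsv[...,1]>120)&(d>0)&(P[...,2]<.04)&(P[...,2]>-.005)&(P[...,0]>.43)
w=P[m];rect=cv2.minAreaRect((w[:,:2]*1000).astype(np.float32));print(len(w),rect,w[:,2].max())
save('e.png',im)
E
```

```text
time_s: 5.4
ee_pos: [0.4634, 0.3247, 0.1301]
eef_rot: [3.141, -0.0, -1.726]
force: [0.2, 0.4, -0.9]
grip_width: 0.052
wedge 0.9 [316. 144.] [0.5166 0.3149]
wedge_tip 0.68 [316.  71.] [0.5838 0.3048]
4603 ((482.91900634765625, 359.77459716796875), (112.70059967041016, 225.89443969726562), 37.16488265991211) 0.02780077783031465
```

View pics/e.png

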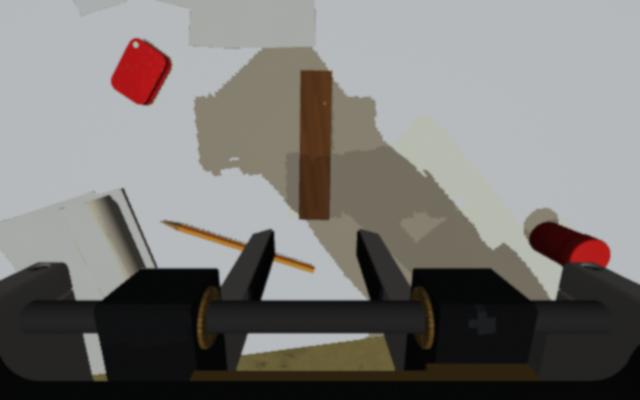

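The wedge is centred at column 316 and lines up with the tool. Its heel is at row 218, its tip at row 71, and the pencil is clear. Going down to grip.

```bash
python3 -m inch '[0,0,2.5,0,0,0,0.55,0,0,2.5,0,0,0,0.55,0,0,2.5,0,0,0,0.55,0,0,2.5,0,0,0,0.55,0,0,2.0,0,0,0,0.55,0,0,0.6,0,0,0,0.55,0,0,0,0,0,0,0.55,0,0,0,0,0,0,0.3,0,0,0,0,0,0,0.2,0,0,0,0,0,0,0.2,0,0,0,0,0,0,0.2]' 30
```

```text
time_s: 6.92
ee_pos: [0.4637, 0.3247, 0.0048]
eef_rot: [-3.141, 0.001, -1.727]
force: [-1.0, -1.4, 6.2]
grip_width: 0.0297
```

```bash
python3 -m inch '[0,0,-2,0,0,0,0.2,0,0,-3.5,0,0,0,0.2,0,0,-3.5,0,0,0,0.2,4.07,-0.3,0,0,0,0,0.2,4.07,-0.3,0,0,0,0,0.2,4.07,-0.3,0,0,0,0,0.2,4.07,-0.3,0,0,0,0,0.2,4.07,-0.3,0,0,0,0,0.2,4.07,-0.3,0,0,0,0,0.2,4.07,-0.3,0,0,0,0,0.2,4.07,-0.3,0,0,0,0,0.2,4.07,-0.3,0,0,0,0,0.2,0,0,0,0,0,-0.026,0.2,0,0,0,0,0,0,0.2,0,0,0,0,0,0,0.2]'
cat > m.py <<'E'
from h import *
np.set_printoptions(precision=4,suppress=True)
import sys
c=cam('wrist'); im,d=ctrl.camera('wrist'); wc,f,cx,cy=c
T=T_tool(); print('tcp',T[:3,3])
for l in ('wedge_tip','shoe_axis','level_top'):
    for r in ctrl.place_of('wrist',l)[:1]:
        u,v=r['centre']; p=pt(c,u,v,d[int(v),int(u)]); q=at_z(c,u,v,.036); print(l,round(r['score'],2),np.round([u,v]),'depth',p,'tool',(T[:3,:3].T@(p-T[:3,3]))*100,'z36',q)
v,u=np.mgrid[:400,:640]
P=(np.stack([(u-cx)/f*d,(v-cy)/f*d,d],-1))@wc[:3,:3].T+wc[:3,3]
np.savez('m.npz',im=im,d=d,P=P,T=T)
save(sys.argv[1],im)
E
python3 m.py f.png
```

```text
time_s: 8.8
ee_pos: [0.4332, -0.0407, 0.0942]
eef_rot: [3.141, 0.0, -1.7]
force: [0.4, 0.6, -0.7]
grip_width: 0.0298
tcp [ 0.4332 -0.0407  0.0942]
wedge_tip 0.84 [314.  28.] depth [ 0.5801 -0.0586  0.0007] tool [ -0.1128 -14.7917   9.3514] z36 [ 0.5701 -0.0575  0.036 ]
```

View pics/f.png

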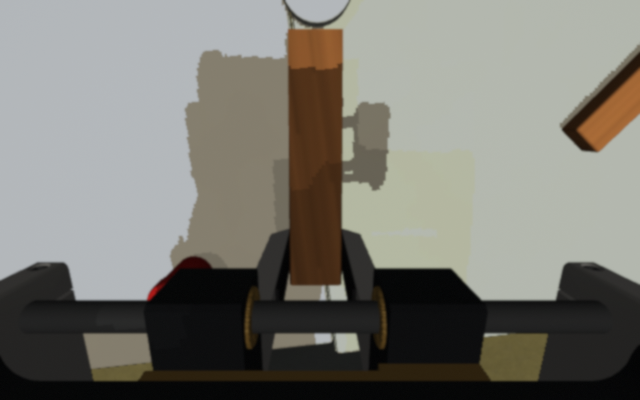

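```bash
python3 -m inch '[0,0,2.5,0,0,0,0.2,0,0,2.5,0,0,0,0.2,0,0,2.5,0,0,0,0.2,0,0,1.1,0,0,0,0.2,0,0,0.3,0,0,0,0.2,0,0,0,0,0,0,0.2,0,0,0,0,0,0,0.2]'; python3 -m inch '[0,-0.8,0,0,0,0,0.2,0,-0.8,0,0,0,0,0.2,0,-0.8,0,0,0,0,0.2,0,-0.8,0,0,0,0,0.2,0,-0.6,0,0,0,0,0.2,0,-0.4,0,0,0,0,0.2,0,0,0,0,0,0,0.2]'; python3 m.py g.png
```

```text
time_s: 9.88
ee_pos: [0.4336, -0.0416, 0.0059]
eef_rot: [-3.14, -0.0, -1.701]
force: [-0.6, -0.6, -1.7]
grip_width: 0.0295
time_s: 10.75
ee_pos: [0.4749, -0.047, 0.0052]
eef_rot: [3.141, 0.0, -1.701]
force: [-0.0, 0.9, -1.4]
grip_width: 0.0298
tcp [ 0.4747 -0.047   0.0052]
shoe_axis 0.63 [313.   8.] depth [ 0.5937 -0.0618  0.0378] tool [ -0.0699 -11.9859  -3.262 ] z36 [ 0.5943 -0.0619  0.036 ]
```

View pics/g.png

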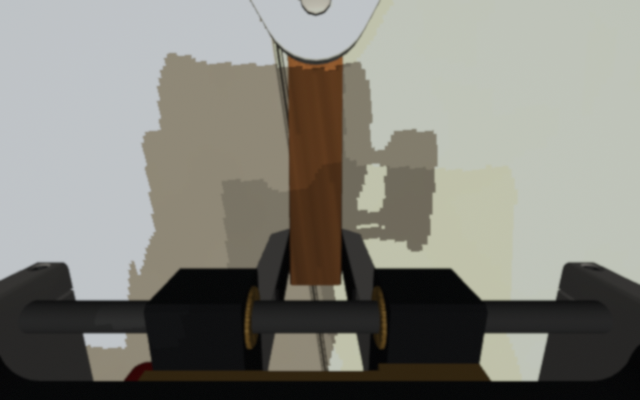

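The wedge is centred under the corner, with the plate arc at (317,60) and the shoe mark at (316,5). I'll keep pushing and watch the force.

```bash
python3 -m inch '[0,-0.3,0.05,0,0,0,0.2,0,-0.3,0,0,0,0,0.2,0,-0.3,0,0,0,0,0.2,0,-0.3,0,0,0,0,0.2,0,0,0,0,0,0,0.2]'; for i in 1 2; do python3 -m inch '[0,-0.3,0,0,0,0,0.2,0,-0.3,0,0,0,0,0.2,0,-0.2,0,0,0,0,0.2,0,0,0,0,0,0,0.2]';done
python3 - <<'E'
from h import *
for n in('scene','side'):
    im,d=ctrl.camera(n); 
    for l in('level_top','shoe_axis','plate'): print(n,l,[ (np.round(r['centre'],1),round(r['score'],2)) for r in ctrl.place_of(n,l)[:1]])
    y,x=(98,300) if n=='scene' else (102,290)
    save('z_%s.png'%n,cv2.resize(im[y-28:y+28,x-45:x+45],None,fx=8,fy=8,interpolation=cv2.INTER_CUBIC))
a=[cv2.imread('pics/z_%s.png'%n) for n in('scene','side')]
cv2.imwrite('pics/h.png',cv2.resize(np.vstack(a),(480,597)))
E
```

```text
time_s: 11.58
ee_pos: [0.487, -0.0486, 0.0048]
eef_rot: [-3.141, 0.0, -1.701]
force: [-0.2, -0.7, 0.3]
grip_width: 0.0302
time_s: 12.08
ee_pos: [0.495, -0.0496, 0.0048]
eef_rot: [-3.141, 0.0, -1.701]
force: [1.2, -0.5, 0.2]
grip_width: 0.0296
time_s: 12.58
ee_pos: [0.5016, -0.0504, 0.0047]
eef_rot: [3.138, 0.0, -1.701]
force: [-12.4, 1.3, 12.3]
grip_width: 0.0298
scene level_top [(array([307.9,  89.9]), 0.68)]
scene shoe_axis [(array([337.7, 112.6]), 0.96)]
scene plate [(array([308.2, 112.9]), 0.96)]
side level_top [(array([287.3,  98.6]), 0.9)]
side shoe_axis [(array([321.2, 118.8]), 0.91)]
side plate [(array([288.5, 117.3]), 0.77)]
```

View pics/h.png

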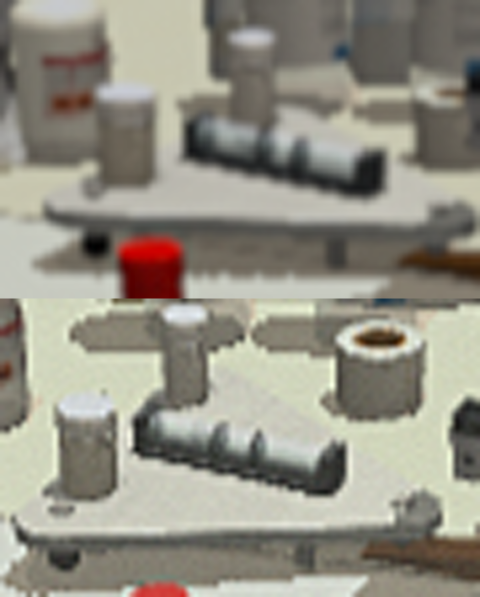

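```bash
for i in 1 2 3; do python3 -m inch '[0,-0.2,0,0,0,0,0.2,0,-0.2,0,0,0,0,0.2,0,-0.2,0,0,0,0,0.2,0,-0.2,0,0,0,0,0.2,0,0,0,0,0,0,0.2]';done
python3 - <<'E'
from h import *
a=[]
for n in('scene','side'):
    im,d=ctrl.camera(n); 
    for l in('level_top','shoe_axis','plate'): print(n,l,[ (np.round(r['centre'],1),round(r['score'],2)) for r in ctrl.place_of(n,l)[:1]])
    y,x=(98,300) if n=='scene' else (102,290)
    a.append(cv2.resize(im[y-28:y+28,x-45:x+45],None,fx=5.33,fy=5.33,interpolation=cv2.INTER_CUBIC))
save('i.png',np.vstack(a))
E
```

```text
time_s: 13.6
ee_pos: [0.5091, -0.0514, 0.0047]
eef_rot: [3.138, 0.0, -1.701]
force: [-14.2, 1.9, 13.8]
grip_width: 0.0296
time_s: 14.22
ee_pos: [0.5171, -0.0524, 0.0048]
eef_rot: [3.138, 0.0, -1.701]
force: [-13.7, 2.0, 13.3]
grip_width: 0.0297
time_s: 14.85
ee_pos: [0.5251, -0.0534, 0.0048]
eef_rot: [3.138, 0.0, -1.701]
force: [-12.5, 2.4, 12.5]
grip_width: 0.0292
scene level_top [(array([305.8,  93.9]), 0.56)]
scene shoe_axis [(array([341.7, 119.3]), 0.59)]
scene plate [(array([305.3, 114. ]), 0.95)]
side level_top [(array([288.7, 100.7]), 0.62)]
side shoe_axis [(array([321.1, 114.8]), 0.82)]
side plate [(array([288.7, 116.7]), 0.59)]
```

View pics/i.png

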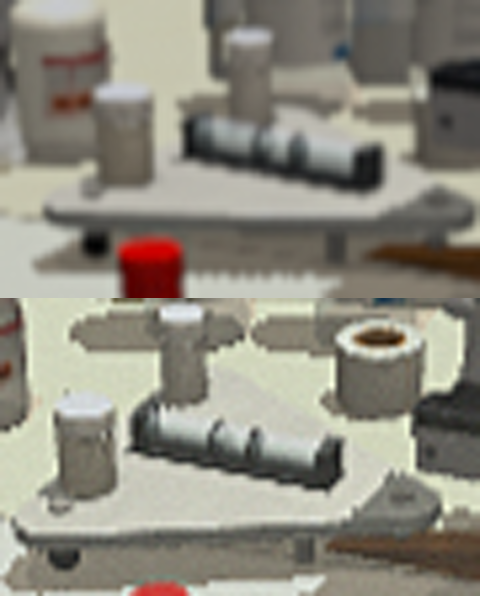

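```bash
python3 -m inch '[0,0,0,0,0,0,0.55,0,0,0,0,0,0,0.55,0,0,0,0,0,0,0.55,0,0,-3,0,0,0,0.55,0,0,-4,0,0,0,0.55,0,0,-4,0,0,0,0.55,0,0,-4,0,0,0,0.55,0,-4,-4,0,0,0,0.55,0,-4,0,0,0,0,0.55,0,0,0,0,0,0,0.55,0,0,0,0,0,0,0.55]'
cat > b.py <<'E'
from h import *
import sys
np.set_printoptions(precision=4,suppress=True)
c=cam('wrist'); im,d=ctrl.camera('wrist'); print('tcp',T_tool()[:3,3])
r=ctrl.place_of('wrist','level_top')[:1]; s=ctrl.place_of('wrist','shoe_axis')[:1]
for q in r+s: u,v=q['centre']; print(q['score'],u,v,pt(c,u,v,d[int(v),int(u)]))
u,v=np.round(r[0]['centre']).astype(int)
v0=max(v-90,0)
cr=im[v0:v+90,u-60:u+60]; save(sys.argv[1],cv2.resize(cr,None,fx=3.3,fy=3.3,interpolation=cv2.INTER_CUBIC))
np.savez('b.npz',im=im,d=d,wc=c[0],uv=(u,v))
g=im[...,:].mean(-1)
print('crop origin',u-60,v0)
print([(y,int(g[y,u-3:u+4].mean())) for y in range(v0,v+90)])
E
python3 b.py j.png
```

```text
time_s: 16.62
ee_pos: [0.6051, -0.064, 0.1942]
eef_rot: [3.14, 0.0, -1.701]
force: [-0.3, -0.1, -0.8]
grip_width: 0.0514
tcp [ 0.605  -0.064   0.1944]
0.74 312.4 85.4 [ 0.7128 -0.0757  0.0678]
0.97 313.6 196.4 [ 0.5998 -0.0617  0.0421]
crop origin 252 0
[(0, 145), (1, 109), (2, 75), (3, 66), (4, 67), (5, 68), (6, 69), (7, 70), (8, 71), (9, 71), (10, 67), (11, 60), (12, 57), (13, 74), (14, 97), (15, 107), (16, 108), (17, 108), (18, 108), (19, 109), (20, 112), (21, 117), (22, 120), (23, 121), (24, 121), (25, 121), (26, 121), (27, 121), (28, 120), (29, 121), (30, 121), (31, 121), (32, 121), (33, 121), (34, 121), (35, 120), (36, 120), (37, 120), (38, 120), (39, 121), (40, 121), (41, 121), (42, 120), (43, 120), (44, 120), (45, 120), (46, 120), (47, 121), (48, 121), (49, 120), (50, 120), (51, 121), (52, 120), (53, 120), (54, 120), (55, 120), (56, 120), (57, 120), (58, 120), (59, 121), (60, 120), (61, 120), (62, 121), (63, 121), (64, 125), (65, 133), (66, 138), (67, 126), (68, 90), (69, 60), (70, 81), (71, 123), (72, 147), (73, 155), (74, 156), (75, 156), (76, 156), (77, 154), (78, 152), (7
[... 397 characters left out ...]
, 120), (115, 120), (116, 120), (117, 120), (118, 120), (119, 120), (120, 120), (121, 120), (122, 120), (123, 120), (124, 120), (125, 120), (126, 119), (127, 119), (128, 119), (129, 119), (130, 119), (131, 120), (132, 119), (133, 119), (134, 120), (135, 119), (136, 120), (137, 119), (138, 119), (139, 119), (140, 119), (141, 119), (142, 119), (143, 119), (144, 119), (145, 118), (146, 116), (147, 109), (148, 89), (149, 59), (150, 41), (151, 38), (152, 38), (153, 38), (154, 36), (155, 34), (156, 33), (157, 38), (158, 58), (159, 81), (160, 90), (161, 90), (162, 90), (163, 90), (164, 91), (165, 92), (166, 93), (167, 93), (168, 93), (169, 93), (170, 93), (171, 93), (172, 92), (173, 92), (174, 93)]
```

View pics/j.png

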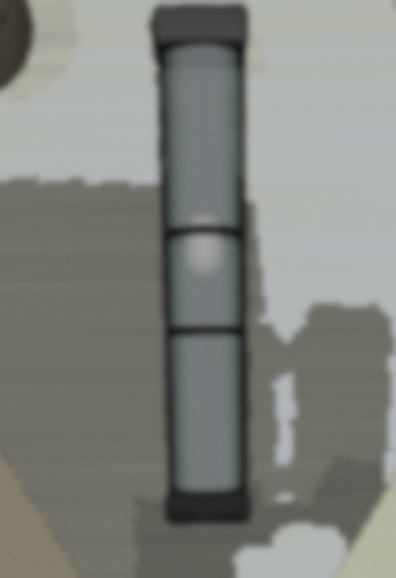

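The bubble (rows 64–83) still overlaps the far ring. The rings are at rows 69 and 99.5, so the bubble is about 9 mm off centre, a slope of about 0.013. That calls for about 14 mm more travel, so I'll regrip and push.

```bash
python3 -m inch '[0,4,0,0,0,0,0.55,0,4,4,0,0,0,0.55,0,0,4,0,0,0,0.55,0,0,4,0,0,0,0.55,0,0,4,0,0,0,0.55,0,0,2.2,0,0,0,0.55,0,0,0.8,0,0,0,0.55,0,0,0,0,0,0,0.55,0,0,0,0,0,0,0.3,0,0,0,0,0,0,0.2,0,0,0,0,0,0,0.2,0,0,0,0,0,0,0.2]' 30; python3 -m inch '[0,-0.2,0,0,0,0,0.2,0,-0.2,0,0,0,0,0.2,0,-0.2,0,0,0,0,0.2,0,-0.2,0,0,0,0,0.2,0,-0.2,0,0,0,0,0.2,0,-0.2,0,0,0,0,0.2,0,-0.2,0,0,0,0,0.2,0,-0.05,0,0,0,0,0.2,0,0,0,0,0,0,0.2,0,0,0,0,0,0,0.2]';  python3 -m inch '[0,0,0,0,0,0,0.55,0,0,0,0,0,0,0.55,0,0,0,0,0,0,0.55,0,0,-3,0,0,0,0.55,0,0,-4,0,0,0,0.55,0,0,-4,0,0,0,0.55,0,0,-4,0,0,0,0.55,0,-4,-4,0,0,0,0.55,0,-3,0,0,0,0,0.55,0,0,0,0,0,0,0.55,0,0,0,0,0,0,0.55,0,0,0,0,0,0,0.55]'; python3 b.py k.png
```

```text
time_s: 18.27
ee_pos: [0.5267, -0.0538, 0.0054]
eef_rot: [-3.141, -0.0, -1.701]
force: [-2.5, 1.7, 5.9]
grip_width: 0.0297
time_s: 19.52
ee_pos: [0.5389, -0.0552, 0.0053]
eef_rot: [3.137, 0.0, -1.701]
force: [-19.7, 3.1, 19.6]
grip_width: 0.0295
time_s: 21.02
ee_pos: [0.6096, -0.0646, 0.1947]
eef_rot: [3.141, 0.0, -1.701]
force: [-0.5, 0.2, -0.0]
grip_width: 0.0518
tcp [ 0.6097 -0.0646  0.1948]
0.61 311.1 91.0 [ 0.7126 -0.0744  0.0681]
0.76 312.5 194.8 [ 0.6062 -0.0613  0.0422]
crop origin 251 1
[(1, 179), (2, 179), (3, 178), (4, 174), (5, 157), (6, 120), (7, 81), (8, 66), (9, 67), (10, 68), (11, 69), (12, 69), (13, 70), (14, 71), (15, 67), (16, 60), (17, 57), (18, 72), (19, 95), (20, 106), (21, 108), (22, 108), (23, 108), (24, 109), (25, 112), (26, 117), (27, 120), (28, 120), (29, 120), (30, 121), (31, 121), (32, 121), (33, 120), (34, 121), (35, 121), (36, 120), (37, 121), (38, 120), (39, 120), (40, 120), (41, 120), (42, 120), (43, 120), (44, 120), (45, 121), (46, 120), (47, 120), (48, 120), (49, 120), (50, 120), (51, 120), (52, 120), (53, 120), (54, 120), (55, 120), (56, 120), (57,
[... 702 characters left out ...]
20, 119), (121, 119), (122, 119), (123, 119), (124, 119), (125, 119), (126, 119), (127, 119), (128, 119), (129, 118), (130, 118), (131, 118), (132, 119), (133, 118), (134, 118), (135, 118), (136, 118), (137, 118), (138, 118), (139, 118), (140, 118), (141, 118), (142, 118), (143, 118), (144, 118), (145, 118), (146, 118), (147, 118), (148, 117), (149, 117), (150, 115), (151, 107), (152, 86), (153, 55), (154, 38), (155, 37), (156, 36), (157, 34), (158, 32), (159, 30), (160, 29), (161, 36), (162, 59), (163, 82), (164, 91), (165, 91), (166, 90), (167, 90), (168, 91), (169, 93), (170, 93), (171, 93), (172, 93), (173, 93), (174, 93), (175, 93), (176, 93), (177, 92), (178, 93), (179, 93), (180, 93)]
```

View pics/k.png

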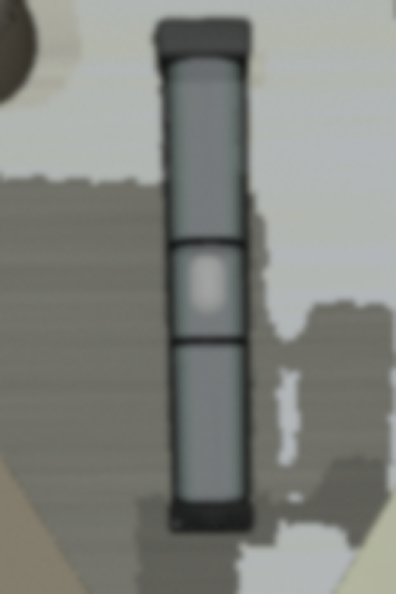

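The bubble (rows 77–95) now lies clear between the rings at rows 73.6 and 103.8. It is about 2 mm from centre, a slope of about 0.003, and the gripper is clear. Handing in.

```bash
python3 -c "
from station import ctrl
print(ctrl.get_obs()['time_s'],ctrl.hand_in())"
```

```text
the job is handed in; nothing more can be done
21.175 None
```

The plate is close to level and the job is handed in at 21.2 s. I gripped the wedge at its heel, set it down in line with the plate and pushed it thin end first under the shoe. After a first look at the bubble I regripped it, pushed about 13 mm more, then let go and lifted clear.

- **Bubble:** in the last picture, about 1 s after release, it lies wholly between the rings. It is about 2 mm from centre (slope about +0.003, limit 0.0057). I left it there rather than push again.
- **Force:** the highest reading was about 28 N, while pushing. It was read only at the end of each move.
- **Plate position:** the level's measured place stayed within about 2 mm. The last two readings of the shoe point differ by about 6 mm in x. I took that as network error, because the level did not move with it.
- **Other things:** the gripper stayed clear of the red pots, pencil and packer on its way. I took no final picture of the whole table to confirm that nothing else moved.

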